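Sort left-hand and right-hand angle brackets into their trays

ROBOT

A 7-joint arm with a two-finger parallel gripper is mounted at the origin on the work surface. World frame = base frame: x ahead of the robot, y to its left, z up, the work surface at z = 0. Lengths are in m, angles in rad, forces in N, time in s.
With the tool pointing down it reaches from about 0.425 to 0.925 m from the base axis. Payload 6.8 kg.
Tool frame: the origin (TCP) lies on the front face of the gripper's body, between the roots of the fingers; the fingertips stand 73 mm ahead of it and the grasp point (between the pads) lies 54 mm ahead of it (env.nose_length is the distance from the TCP to the fingertips, in m); z points along the fingers, y is the direction in which the jaws open and shut (so a half turn about z gives the same grasp; the last joint's range is limited). The gripper opens to 85 mm and grips with 20 to 120 N. Pads are 22 mm wide; open, the fingers measure 114 mm over their backs; the gripper's body (76 mm by 85 mm) begins 54 mm behind the grasp point. The pads swing forward as they close: fully open they stand 13 mm farther back than shut.
Start: joints at [1.203, 0.477, 0.022, 1.555, -0.011, 1.109, -0.083], TCP at [0.173, -0.652, 0.304] pointing down, gripper open.
Joint ranges: [-2.96, 2.96], [-0.34, 2.1], [-1.41, 1.46], [0.24, 2.44], [-1.37, 4.51], [0.17, 1.92], [-2.96, 2.96]. Speed limits (rad/s): [2.39, 2.39, 3.14, 3.14, 3.14, 3.14, 3.14].

INTERFACE

Orientations are given as a unit quaternion [w, x, y, z].
In Python, from cell import env, kin, camera, calibration, job gives the robot as it stands. The module is installed in compiled form; this text tells all that it offers. Calls block until the motion is done:
- env.reach(position, orientation): joint-space move of the TCP to a pose.
- env.movel(position, velocity=0.15, rot=None, stop_force=None): straight line of the TCP; rot=None keeps the orientation; velocity is the mean speed in m/s. With stop_force (N) it stops when the force on the tool has changed by that much, and returns True; else False.
- env.goto_joints(angles): joint-space move.
- env.grip(opening, f_grip=None): finger opening in m; f_grip is the grip in N (None keeps the last); returns when the fingers have stopped.
- env.dwell(seconds).
- kin.inverse_kinematics(position, orientation): joint angles nearest the present ones, or None.
- env.get_state(): the state.
- camera(name): name is "scene" or "top"; returns (picture, depth): 420x560x3 uint8, blue, green, red; 420x560 float32, m along the optical axis (not along the pixel's ray), 0 where there is no reading.
- calibration(name): a dict with "fx", "fy", "cx", "cy" (pixels), "rvec" (rotation vector, rad) and "tvec" (3), from world to camera coordinates, as OpenCV has them. Camera axes: x right, y down, z forward; pixel columns grow to the right and rows downward; lengths in m; the calibration is good to about 2 mm. A picture is of the moment at which its call begins. calibration takes no time and is no camera call.
A pose or a line that the arm cannot do raises env.PlanningError and nothing moves.
- job.job_done(): hands the job in, once; it reports no verdict.
The state is a dict: "time": time; "qpos": joint angles; "joint_velocities": joint speeds; "joint_torque": joint torques, N m; "tcp_pos": TCP position; "orientation": TCP orientation; "force": force on the tool from outside, world axes, zero at the start; "torque": the same for the moment, N m; "opening": finger opening in m.
Only numpy, scipy, OpenCV 4.12 (cv2) and the standard library are available. Lean on these libraries where they do the work, as an engineer would, in place of code of your own. Each camera call takes 0.05 s, during which the arm holds its last target. There are 200 camera calls.

TASK

A left-hand and a right-hand aluminium angle bracket, mirror images of each other, lie flange up in the middle of the electronics bench. Slide each one along the bench, without lifting it, until it lies flat and wholly inside the open-sided tray that has the sample bracket of the same hand mounted behind its back wall. Leave the jar, tin, pliers and meter around them where they are.

Things in the scene. Friction and masses are not known exactly. Their poses are not given: they have to be found in the camera images.
- left_flange (a point): loose left-hand bracket: bare aluminium L-shaped plate lying flat, 110 (x) x 90 mm (y), 8 mm thick, 200 g. An upright flange, 110 mm long, 6 thick, top 28 mm above the bench, stands along its straight edge. Seen from above, flange on the far side, its foot comes towards you at the left end (+x). Point: middle of the flange, 14 mm up; x along it, plate on its +y side
- left_flange_end_a (a point): left-hand bracket: outer face of the flange (3 mm from its middle) at the foot's end (+x), half-way up. At the start the flange is on the robot's right-hand (-y) side of the plate and runs away from the robot within 0.6 rad. It slides easily on the smooth bench (friction about 0.3)
- left_flange_end_b (a point): left-hand bracket: outer face of the flange at the other end, half-way up
- left_foot_tip_a (a point): left-hand bracket: outer corner of the foot's tip, 4 mm above the bench. The foot, 45 mm wide, runs 35 mm beyond the plate's leg, which is 55 mm wide with the flange; so its tip is 90 mm from the flange's outer face
- left_foot_tip_b (a point): left-hand bracket: inner corner of the foot's tip, 45 mm along x from the outer one
- right_flange (a point): loose right-hand bracket: bare aluminium L-shaped plate lying flat, 110 (x) x 90 mm (y), 8 mm thick, 200 g. An upright flange, 110 mm long, 6 thick, top 28 mm above the bench, stands along its straight edge. Seen from above, flange on the far side, its foot comes towards you at the right end (-x). Point: middle of the flange, 14 mm up; x along it, plate on its +y side
- right_flange_end_a (a point): right-hand bracket: outer face of the flange (3 mm from its middle) at the foot's end (-x), half-way up. At the start the flange is on the robot's right-hand (-y) side of the plate and runs away from the robot within 0.6 rad. It slides easily on the smooth bench (friction about 0.3)
- right_flange_end_b (a point): right-hand bracket: outer face of the flange at the other end, half-way up
- right_foot_tip_a (a point): right-hand bracket: outer corner of the foot's tip, 4 mm above the bench. The foot, 45 mm wide, runs 35 mm beyond the plate's leg, which is 55 mm wide with the flange; so its tip is 90 mm from the flange's outer face
- right_foot_tip_b (a point): right-hand bracket: inner corner of the foot's tip, 45 mm along x from the outer one
- left_sample: fixed sample: a left-hand bracket, as large as the loose ones and also flange up, screwed onto a dark wooden block (134 x 100 x 20 mm) that stands right behind the back wall of the tray meant for that hand (it may be either tray). Origin at the centre of the block's underside, about 137 mm from the tray's origin; top of the sample's flange at 48 mm
- right_sample: fixed sample: a right-hand bracket, as large as the loose ones and also flange up, screwed onto a dark wooden block (134 x 100 x 20 mm) that stands right behind the back wall of the tray meant for that hand (it may be either tray). Origin at the centre of the block's underside, about 137 mm from the tray's origin; top of the sample's flange at 48 mm
- tray_1: fixed low black tray on the robot's left (+y) side, three walls 30 mm high, 6 mm thick, no floor to climb (a flush mat). Inside 270 mm (x) by 160 mm (y); origin at the centre of the inside, at bench height. Its -y side is open, towards the middle of the bench (edge 80 mm from the origin); the back wall is at +y
- tray_2: fixed low black tray on the robot's right (-y) side, three walls 30 mm high, 6 mm thick, no floor to climb (a flush mat). Inside 270 mm (x) by 160 mm (y); origin at the centre of the inside, at bench height. Its +y side is open, towards the middle of the bench (edge 80 mm from the origin); the back wall is at -y
- flux_jar: loose bystander, to be left alone: small closed round jar, 48 mm across, 50 mm high; origin at the centre of its underside
- tip_tin: loose bystander, to be left alone: low round tin, 52 mm across, 35 mm high; origin at the centre of its underside
- pliers: loose bystander, to be left alone: red-handled pliers lying flat, about 170 mm long, 18 mm high; x axis along them, towards the jaws
- meter: loose bystander, to be left alone: orange hand-held meter lying flat, 150 x 80 x 36 mm; x axis along its length, origin at the centre of its underside
Not all that is in view belongs to the job. What is shaped like the part that bears right_flange but blue is not meant.

How it is judged:
At the end, for the whole second after the job is handed in: Each bracket is in the tray that has the sample of its own hand behind it, flat on the bench (within 0.12 rad, flange middle below 20 mm), with both flange ends and both foot corners inside the walls and at most 5 mm out of the open side (((horizontal distance between left_sample and tray_1 below 0.25 m and (x of left_flange_end_a in the frame of tray_1 between -0.14 and 0.14 m and y of left_flange_end_a in the frame of tray_1 between -0.085 and 0.085 m and x of left_flange_end_b in the frame of tray_1 between -0.14 and 0.14 m and y of left_flange_end_b in the frame of tray_1 between -0.085 and 0.085 m and x of left_foot_tip_a in the frame of tray_1 between -0.14 and 0.14 m and y of left_foot_tip_a in the frame of tray_1 between -0.085 and 0.085 m and x of left_foot_tip_b in the frame of tray_1 between -0.14 and 0.14 m and y of left_foot_tip_b in the frame of tray_1 between -0.085 and 0.085 m and height (world z) of left_flange below 0.02 m and angle between left_flange's own z axis and vertical below 0.12 rad) and (x of right_flange_end_a in the frame of tray_2 between -0.14 and 0.14 m and y of right_flange_end_a in the frame of tray_2 between -0.085 and 0.085 m and x of right_flange_end_b in the frame of tray_2 between -0.14 and 0.14 m and y of right_flange_end_b in the frame of tray_2 between -0.085 and 0.085 m and x of right_foot_tip_a in the frame of tray_2 between -0.14 and 0.14 m and y of right_foot_tip_a in the frame of tray_2 between -0.085 and 0.085 m and x of right_foot_tip_b in the frame of tray_2 between -0.14 and 0.14 m and y of right_foot_tip_b in the frame of tray_2 between -0.085 and 0.085 m and height (world z) of right_flange below 0.02 m and angle between right_flange's own z axis and vertical below 0.12 rad)) or (horizontal distance between left_sample and tray_2 below 0.25 m and (x of left_flange_end_a in the frame of tray_2 between -0.14 and 0.14 m and y of left_flange_end_a in the frame of tray_2 between -0.085 and 0.085 m and x of left_flange_end_b in the frame of tray_2 between -0.14 and 0.14 m and y of left_flange_end_b in the frame of tray_2 between -0.085 and 0.085 m and x of left_foot_tip_a in the frame of tray_2 between -0.14 and 0.14 m and y of left_foot_tip_a in the frame of tray_2 between -0.085 and 0.085 m and x of left_foot_tip_b in the frame of tray_2 between -0.14 and 0.14 m and y of left_foot_tip_b in the frame of tray_2 between -0.085 and 0.085 m and height (world z) of left_flange below 0.02 m and angle between left_flange's own z axis and vertical below 0.12 rad) and (x of right_flange_end_a in the frame of tray_1 between -0.14 and 0.14 m and y of right_flange_end_a in the frame of tray_1 between -0.085 and 0.085 m and x of right_flange_end_b in the frame of tray_1 between -0.14 and 0.14 m and y of right_flange_end_b in the frame of tray_1 between -0.085 and 0.085 m and x of right_foot_tip_a in the frame of tray_1 between -0.14 and 0.14 m and y of right_foot_tip_a in the frame of tray_1 between -0.085 and 0.085 m and x of right_foot_tip_b in the frame of tray_1 between -0.14 and 0.14 m and y of right_foot_tip_b in the frame of tray_1 between -0.085 and 0.085 m and height (world z) of right_flange below 0.02 m and angle between right_flange's own z axis and vertical below 0.12 rad)))); the robot touches nothing.
It fails at once if a bracket is lifted off the bench (by more than 25 mm) or tipped up (over 0.5 rad) (height (world z) of any of left_flange, right_flange above 0.039 m or angle between any of left_flange, right_flange's own z axis and vertical above 0.5 rad).
It fails at once if a bystander (jar, tin, pliers or meter) is shifted by more than 30 mm (distance of any of flux_jar, tip_tin, pliers, meter from where it was at the start of the episode above 0.03 m).
It also fails if it takes over 62 s, if anything falls off the work surface, if the arm or the gripper's body presses on something with over 40 N, if the wrist force passes 120 N, or if a joint passes its speed limit or range.

## Working session

There is one attempt and no reset: what is moved stays moved. The work goes in short steps, each a Python script; the robot and the scene stay as the last script left them, time stands still between calls to the robot, and variables do not carry over. Pictures are saved under pics/ and viewed, about 8 in all and at most 12, crops included, and the job is handed in when it is done.

```bash
mkdir -p pics
cat > h.py <<'E'
import numpy as np, cv2
from cell import env, kin, camera, calibration, job
def cam(n):
    p,d=camera(n); c=calibration(n); return p,d,c
def world(c,u,v,d):
    R=cv2.Rodrigues(np.array(c['rvec'],float))[0]; t=np.array(c['tvec'],float).ravel()
    p=np.stack([(u-c['cx'])/c['fx']*d,(v-c['cy'])/c['fy']*d,d*np.ones_like(u)],-1)
    return (p-t)@R
def ray(c,u,v,z):
    R=cv2.Rodrigues(np.array(c['rvec'],float))[0]; t=np.array(c['tvec'],float).ravel()
    o=-R.T@t; w=np.array([(u-c['cx'])/c['fx'],(v-c['cy'])/c['fy'],1.])@R
    return o+w*(z-o[2])/w[2]
def cloud(n):
    p,d,c=cam(n); v,u=np.mgrid[:420,:560].astype(float); W=world(c,u,v,d); W[d==0]=np.nan
    return p,W,c
E
python3 - <<'E'
from h import *
for n in ("top","scene"):
    p,d,c=cam(n); cv2.imwrite(f"pics/{n}0.png",cv2.resize(p,(800,600))); np.savez(f"{n}0.npz",p=p,d=d)
    print(n,c, [np.round(ray(c,u,v,0),3) for u,v in((0,0),(559,0),(0,419),(559,419))])
E
```

```text
top {'fx': 424.6278459832404, 'fy': 424.6278459832404, 'cx': 280.83890202576964, 'cy': 204.0672234615233, 'rvec': array([ 2.14947871, -2.06986377,  0.21223004]), 'tvec': array([-0.02285191,  0.50974241,  1.22750539])} [array([1.213, 1.007, 0.   ]), array([ 1.284, -0.945,  0.   ]), array([-0.133,  0.771,  0.   ]), array([-0.072, -0.815,  0.   ])]
scene {'fx': 507.91572820557025, 'fy': 507.91572820557025, 'cx': 278.5540466549234, 'cy': 203.11213458370898, 'rvec': array([ 2.06066514,  0.78348563, -0.40198191]), 'tvec': array([-0.37741528, -0.15906928,  1.55147042])} [array([-2.236,  0.538,  0.   ]), array([0.291, 2.903, 0.   ]), array([ 0.537, -0.715,  0.   ]), array([ 1.212, -0.114,  0.   ])]
```

View pics/top0.png

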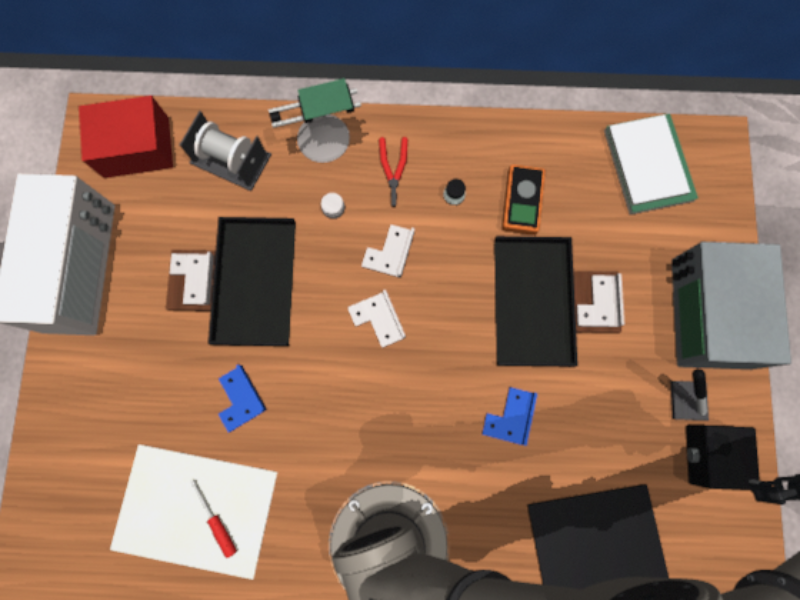

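View pics/scene0.png

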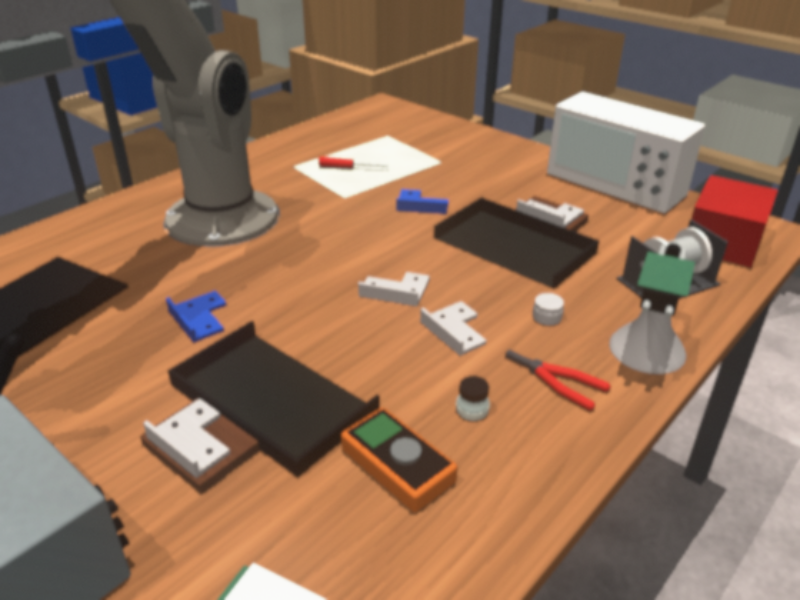

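Top view (800 px scale): the loose bare brackets are at (388,250), foot at the near end so right-hand, and at (377,318), foot at the far end so left-hand. The blue decoys are at (241,400) and (511,415). The samples are at (190,280) behind the left tray (foot far, left-hand) and (601,300) behind the right tray (foot near, right-hand). I'll check this in a close crop and measure.

```bash
cat >> h.py <<'E'
def brackets(p,W,region=(0.35,0.9,-0.6,0.6)):
    hsv=cv2.cvtColor(p,cv2.COLOR_BGR2HSV)
    m=((hsv[...,1]<60)&(hsv[...,2]>120)&(np.nan_to_num(W[...,2],nan=9)<.06)&(np.nan_to_num(W[...,2],nan=-9)>-.02)).astype(np.uint8)
    n,l,s,ce=cv2.connectedComponentsWithStats(m)
    out=[]
    for i in range(1,n):
        if s[i,4]<150: continue
        k=l==i; Q=W[k]; c=np.median(Q,0)
        if not(region[0]<c[0]<region[1] and region[2]<c[1]<region[3]): continue
        out.append((ce[i],s[i,4],c,Q,k))
    return out
E
python3 - <<'E'
from h import *
v,u=np.mgrid[:420,:560].astype(float)
for n in("top","scene"):
    f=np.load(n+"0.npz"); p,d=f['p'],f['d']; c=calibration(n); W=world(c,u,v,d); W[d==0]=np.nan
    print(n,"bench z", np.nanpercentile(W[...,2],[10,30,50,70]).round(4))
    for ce,a,m,Q,k in brackets(p,W):
        fl=Q[(Q[:,2]>.019)]
        print(ce.round(),a,m.round(4),"z pct",np.percentile(Q[:,2],[5,25,50,75,95]).round(4),"n",len(fl))
        if len(fl)>10 and n=="top":
            r=cv2.minAreaRect((fl[:,:2]*1000).astype(np.float32)); print("  flange rect",np.round(r[0],1),np.round(r[1],1),round(r[2],1))
        if n=="top":
            zz=.008 if m[2]<.02 else .028
            co=cv2.findContours(k.astype(np.uint8),0,2)[0][0][:,0,:]
            ap=cv2.approxPolyDP(co,4,True)[:,0]
            print("  poly",[np.round(ray(c,x,y,zz)[:2],3).tolist() for x,y in ap])
    if n=="top":
        dk=(p.max(2)<50).astype(np.uint8); dk=cv2.morphologyEx(dk,cv2.MORPH_OPEN,np.ones((5,5)))
        N,l,s,ce=cv2.connectedComponentsWithStats(dk)
        for i in range(1,N):
            if 2000<s[i,4]<8000:
                co=cv2.findContours((l==i).astype(np.uint8),0,2)[0][0]
                b=cv2.boxPoints(cv2.minAreaRect(co)); print("dark",ce[i].round(),[ray(c,x,y,.03)[:2].round(3).tolist() for x,y in b])
        cv2.imwrite("pics/crop0.png",cv2.resize(p[145:265,110:450],(800,282),interpolation=cv2.INTER_CUBIC))
E
```

```text
top bench z [-6.68e-01 -2.50e-03  5.00e-04  3.50e-03]
[454. 111.] 2357 [ 0.8381 -0.5468  0.035 ] z pct [0.0293 0.033  0.035  0.0367 0.0395] n 2326
  flange rect [ 843.3 -550. ] [200.1 144.6] 14.5
  poly [[0.953, -0.593], [0.919, -0.461], [0.736, -0.509], [0.767, -0.637]]
[226. 105.] 365 [0.8385 0.1854 0.021 ] z pct [0.0042 0.0116 0.021  0.0293 0.0418] n 197
  flange rect [840.6 187. ] [31.  84.4] 5.4
  poly [[0.831, 0.234], [0.808, 0.178], [0.852, 0.135], [0.863, 0.214]]
[232. 143.] 199 [0.7064 0.1585 0.0352] z pct [0.0196 0.0327 0.0352 0.0371 0.0396] n 189
  flange rect [706.7 157.4] [45.  46.2] 2.6
  poly [[0.734, 0.167], [0.697, 0.18], [0.684, 0.148], [0.712, 0.134]]
[273. 176.] 750 [0.6042 0.0211 0.0085] z pct [0.0031 0.0064 0.0085 0.0109 0.0282] n 71
  flange rect [605.5  -8.6] [  6. 108.] 75.9
  poly [[0.672, 0.025], [0.615, 0.041], [0.617, 0.073], [0.574, 0.087], [0.555, 0.007], [0.664, -0.024]]
[134. 192.] 745 [0.5403 0.449  0.0295] z pct [0.0241 0.0275 0.0295 0.0319 0.0491] n 741
  flange rect [530.  454.8] [116.8  91.4] 3.7
  poly [[0.589, 0.42], [0.583, 0.501], [0.538, 0.4
[... 1034 characters left out ...]
 0.0258 0.0075] z pct [0.0027 0.0055 0.0075 0.0171 0.026 ] n 149
[384. 215.] 356 [0.7165 0.1428 0.0299] z pct [0.0058 0.0193 0.0299 0.0332 0.0347] n 268
[317. 228.] 903 [0.6114 0.0143 0.0068] z pct [0.0029 0.0052 0.0068 0.0111 0.026 ] n 146
[453. 244.] 1358 [0.8931 0.1578 0.0228] z pct [0.0028 0.0116 0.0228 0.0358 0.0528] n 788
[330. 286.] 237 [ 0.7633 -0.1341  0.0186] z pct [0.006  0.0126 0.0186 0.023  0.0283] n 111
[133. 305.] 1645 [ 0.5075 -0.4402  0.0263] z pct [0.0222 0.025  0.0263 0.0281 0.0457] n 1591
[284. 314.] 243 [ 0.7556 -0.2716  0.0432] z pct [0.041  0.0424 0.0432 0.044  0.0452] n 243
[187. 411.] 990 [ 0.7647 -0.5164  0.0338] z pct [-0.0003  0.0328  0.0338  0.0348  0.0362] n 927
```

View pics/crop0.png

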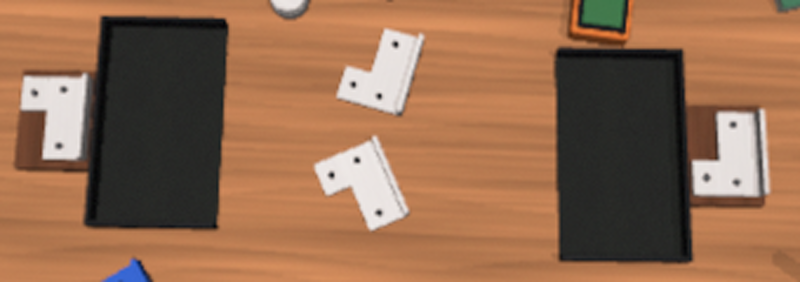

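The crop confirms the choice. The near bare bracket (crop (365,185), foot far) matches the left sample, and the far one (crop (385,75), foot near) matches the right sample. So left goes to tray_1 and right to tray_2. Measured flange lengths of 108 and 110 mm and widths of 6 mm fit the given sizes. I'll start with the right-hand bracket: grip its flange and slide it.

```bash
cat >> h.py <<'E'
from scipy.spatial.transform import Rotation as Ro
def down(th,s=1):
    y=s*np.array([-np.sin(th),np.cos(th),0]); z=np.array([0,0,-1.]); x=np.cross(y,z)
    q=Ro.from_matrix(np.stack([x,y,z],1)).as_quat(); return np.roll(q,1)
def best(th,pos):
    q0=np.array(env.get_state()['qpos']); r=[]
    for s in(1,-1):
        j=kin.inverse_kinematics(pos,down(th,s))
        if j is not None: r.append((abs(j[6]),s))
    print("ik",r); return min(r)[1]
def slide(start,th0,via,end,th1):
    H=env.nose_length+.012
    up=lambda p,h=H:[p[0],p[1],h]
    s=best(th0,up(start,.25))
    env.grip(.03); env.reach(up(start,.22),down(th0,s))
    print("down hit",env.movel(up(start),.1,stop_force=12))
    env.grip(0.0,30); st=env.get_state(); print("grip",st['opening'],np.round(st['force'],1))
    for i,(p,t) in enumerate([(via,th0),(end,th1)]):
        env.movel(up(p),.1,rot=down(t,s)); st=env.get_state(); print(np.round(st['tcp_pos'],3),st['opening'],np.round(st['force'],1))
    env.grip(.03); env.movel(up(end,.22),.15); print("t",env.get_state()['time'])
E
python3 - <<'E'
from h import *
print(env.nose_length, env.get_state()['time'])
slide((.6055,-.0086),np.radians(-14.6),(.6055,-.09),(.513,-.32),np.radians(.5))
p,d,c=cam("scene"); cv2.imwrite("pics/s1.png",p)
E
```

```text
0.0726 0.1
ik [(np.float64(0.8770380341163715), 1), (np.float64(2.0859993505327523), -1)]
down hit False
grip 0.005315658142324049 [-0.5 -1.2  5. ]
[ 0.606 -0.093  0.085] 0.005120740069104585 [ 0.7 -0.6  7.1]
[ 0.513 -0.321  0.085] 0.00499829996537017 [0.6 2.1 7.7]
t 10.2583
```

View pics/s1.png

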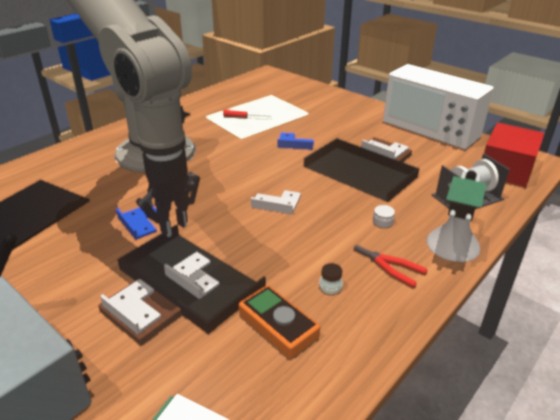

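The right-hand bracket lies in tray_2 at (190,273), and the bystanders stand where they were. Next is the left-hand bracket at (275,200).

Run:
```python
from h import *
slide((.4678,.0128),np.radians(25.3),(.49,.08),(.529,.272),np.radians(2))
env.reach([.5,0,.4],env.get_state()['orientation'])
env.movel([.45,-.0,.45]) if False else None
p,W,c=cloud("top"); ps,_,_=cloud("scene"); cv2.imwrite("pics/t2.png",np.hstack([cv2.resize(p,(400,300)),cv2.resize(ps,(400,300))]))
T={1:((.529,.319),.035),2:((.513,-.287),.01)}
for ce,a,m,Q,k in brackets(p,W,(.35,.68,-.38,.4)):
    t,y=T[1 if m[1]>0 else 2]; co=cv2.findContours(k.astype(np.uint8),0,2)[0][0]
    ap=cv2.approxPolyDP(co,4,True)[:,0]; R=np.array([[np.cos(y),np.sin(y)],[-np.sin(y),np.cos(y)]])
    print(ce.round(),a,m.round(3),np.percentile(Q[:,2],[5,50,95]).round(3),[np.round(R@(ray(c,*x,.008)[:2]-t),3).tolist() for x in ap])
print(env.get_state()['time'])
```

```text
ik [(np.float64(1.4456974213292106), 1), (np.float64(1.4222356748142018), -1)]
down hit False
grip 0.0051696900534327845 [-1.1 -0.5  5.9]
[0.491 0.081 0.085] 0.005091590577046055 [-0.   2.8  4.8]
[0.529 0.272 0.085] 0.005299062062276263 [-0.4 -2.6  7.7]
t 19.3167
[181. 196.] 753 [0.539 0.308 0.009] [0.003 0.009 0.028] [[0.06, -0.04], [0.053, 0.042], [0.008, 0.042], [0.004, 0.007], [-0.056, 0.007], [-0.053, -0.042]]
[371. 211.] 838 [ 0.504 -0.288  0.008] [0.002 0.008 0.027] [[0.06, -0.039], [0.055, 0.021], [-0.005, 0.021], [-0.009, 0.056], [-0.053, 0.053], [-0.051, -0.027], [0.006, -0.032], [-0.048, -0.04]]
20.6583
```

View pics/t2.png

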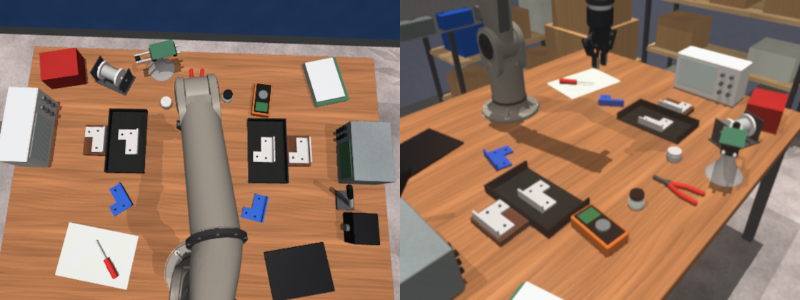

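The left-hand bracket is at (128,140) in tray_1 and the right-hand one at (263,150) in tray_2. Each is flat, matches its sample and is well inside the walls, and the arm is clear.

```bash
python3 -c "
from h import *
print(np.round(env.get_state()['force'],1)); job.job_done()"
```

```text
[-0.3  0.1 -0.7]
the job is handed in; nothing more can be done
```

I slid both brackets along the bench by gripping their flanges, without lifting them, and handed the job in. No verdict was reported. The left-hand one is in tray_1 and the right-hand one in tray_2, each matching the sample behind its back wall. The arm reached its clear position at about 20.7 s of the 62 s allowed.

- **Position:** in the last pictures every bracket corner is within about 60 mm of its tray's centre, in x (limit 140) and in y (limit 85).
- **Flatness:** plate tops read 8–9 mm and flange tops 27–28 mm, so both lie flat.
- **Bystanders:** the jar, tin, pliers and meter look unmoved by eye; I did not measure them. In the last top view the arm partly hides the pliers, but the scene view shows them in place.
- **Robot:** the arm was raised clear of the bench, with under 1 N on the tool.

No check failed or disagreed.

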